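# Bayonet the rinse-water filter cartridge tight into its pot

## Task

Fit the blue filter cartridge into the grey filter pot on the analyser deck: lower it upright with its two side lugs through the gaps in the pot's mouth until it sits on the seal, then twist it clockwise by its handle until the ramps pull it snug on the seal, firm enough not to leak but without forcing it, and let go. Never lean hard on the pot, and leave the other things on the deck where they are.

Things in the scene. Friction and masses are not known exactly. Their poses are not given: they have to be found in the camera images.
- filter_pot: Grey filter pot fixed to the deck: 104 mm square foot, round body 82 mm across, 78 mm high; origin under its centre, z up. Inside its mouth a steel lip ring (bore 51 mm) has two gaps 13 mm wide, at its +x and -x sides, each with a yellow mark on the rim. Thin white pipes leave it along +y and -y (73 mm out, under 45 mm high).
- filter_cartridge: Loose filter cartridge, 0.11-0.22 kg, standing upright on the deck; origin under its centre, z up. White barrel 42 mm across (48 mm from z=36 mm up), two round steel lugs 7 mm thick on its x axis at z=44 mm, out to 31 mm from its axis, blue flange 69 mm across at z=62-68 mm with yellow marks over the lugs. Held askew, one lug bites before the other.
- pot_mouth (a point): Centre of the pot's mouth at rim height; axes as the pot's. Under the lip, clockwise (from above) of each gap, a ramp begins 8.3 mm below the rim and falls 5.1 mm per rad to a dead stop 1.5 rad from the gap. Below is a stiff springy seal, its height hidden and 1.8 mm more or less from pot to pot: a cartridge sits on it with its origin 18.2-21.8 mm above the pot's.
- cartridge_handle (a point): Centre of the blue handle bar, 83 mm over the cartridge's origin: 58 mm long along its x, 13 mm thick, 30 mm high. Turned clockwise from the gaps it runs free, then at 0.4-1.2 rad the lugs bite, draw it down (taking a light push off the hand) and squeeze the seal by about 10 N per 0.1 rad. Snug is 20 N (10 leaks, 30 crushes the seal, 45 on the lips damages them); it stays when let go.
- petri_dish: clear covered dish, 62 mm across, 14 mm high; bystander
- amber_bottle_3: amber wedge-shaped reagent bottle, 33x56x94 mm; bystander
- tip_box: turquoise box of white pipette tips, 69x118x66 mm; bystander
- marker_pen: white and blue marker pen lying on the deck, 132 mm long, 14 mm high; bystander
- cap_opener: blue moulded cap opener lying on the deck, 90 mm long, 12 mm high; bystander
- wash_bottle: small white bottle with a blue screw cap, 40 mm across, 76 mm high; bystander
Things that resemble listed ones, but are neither listed nor needed, are in the scene too. There is more than one size of the filter_cartridge; the job needs the largest.

How it is judged:
On the way, in this order (a step that is already met when the one before it is completed fails the run):
1. the cartridge is lifted off the deck, above the pot's height (height (world z) of filter_cartridge above 0.08 m), for 0.1 s.
2. the cartridge is down in the pot, upright, its lugs through the gaps of the mouth (z of filter_cartridge in the frame of filter_pot below 0.0235 m and horizontal distance between filter_cartridge and filter_pot below 0.004 m and angle between the x axis of filter_cartridge and the x axis of filter_pot, either way round below 0.25 rad and angle between filter_cartridge's own z axis and vertical below 0.1 rad), for 0.1 s.
At the end, for the whole second after the job is handed in: the cartridge sits upright (within 0.06 rad) and central (within 3 mm) in the pot, its origin 14 to 22.5 mm above the pot's, turned more than 0.3 rad from the gaps, drawn down so that it and the pot's lips press on each other with 10 to 30 N, and at rest with nothing holding it (contact force between filter_cartridge and filter_pot between 10 and 30 N and z of filter_cartridge in the frame of filter_pot between 0.014 and 0.0225 m and horizontal distance between filter_cartridge and filter_pot below 0.003 m and angle between filter_cartridge's own z axis and vertical below 0.06 rad and angle between the x axis of filter_cartridge and the x axis of filter_pot, either way round above 0.3 rad and linear speed of filter_cartridge below 0.01 m/s and angular speed of filter_cartridge below 0.1 rad/s); the robot touches nothing.
It fails at once if the cartridge is forced: it and the pot press on each other with more than 45 N (contact force between filter_cartridge and filter_pot above 45 N).
It fails at once if another thing on the deck is moved by more than 15 mm (distance of any of petri_dish, amber_bottle_3, tip_box, marker_pen, cap_opener, wash_bottle from where it was at the start of the episode above 0.015 m).
It also fails if it takes over 64 s, if anything falls off the work surface, if the arm or the gripper's body presses on something with over 40 N, if the wrist force passes 120 N, or if a joint passes its speed limit or range.

## Robot

A 6-joint arm with a two-finger parallel gripper is mounted at the origin on a cart in front of the work surface, level with it; the furniture and walls round the work are solid. World frame = base frame: x ahead of the robot, y to its left, z up, the work surface at z = 0. Lengths are in m, angles in rad, forces in N, time in s.
With the tool pointing down it reaches from about 0.275 to 0.75 m from the base axis. Payload 10.2 kg.
Tool frame: the origin (TCP) lies midway between the tips of the shut fingers; the grasp point (between the pads) lies grip_depth behind it (grip_depth is the distance from the TCP to the grasp point, in m); z points along the fingers, x is the direction in which the jaws open and shut, and the axes are right-handed (so a half turn about z gives the same grasp; the last joint's range is limited). The gripper opens to 85 mm and grips with 20 to 120 N. Pads are 22 mm wide; open, the fingers measure 114 mm over their backs; the gripper's body (76 mm by 85 mm) begins 54 mm behind the grasp point. The pads swing forward as they close: fully open they stand 13 mm farther back than shut.
Start: joints at [-0.223, 0.313, 1.498, -0, 1.331, -0.223], TCP at [0.525, -0, 0.231] pointing down, gripper open.
Joint ranges: [-2.94, 2.94], [-0.97, 2.17], [0.19, 2.56], [-1.23, 4.37], [0.02, 3.11], [-2.88, 2.88]. Speed limits (rad/s): [2.39, 2.39, 3.01, 3.14, 3.14, 3.14].

## Interface

Orientations are given as a rotation vector (axis times angle).
In Python, from plant import * gives the robot as it stands.
- The arm moves only by the tool play_rows, never from a script. Its argument "steps" is a list of rows, each an object of numbers: "gripper": the finger opening in m, from 0 to 0.0854; "tx", "ty", "tz": the shift along the tool's x, y, z in m; "ax", "ay", "az": the turn, a rotation vector about the tool's x, y, z in rad. In form: [{"gripper": .., "tx": .., "ty": .., "tz": .., "ax": .., "ay": .., "az": ..}, ...]. A call has exactly 10 rows; each row is the pose to reach, as a shift and turn from the pose commanded when the call began, along the tool's axes at that moment; what a row does not reach only later rows make up. A row lasts 1/8 s, in which the tool goes at most 62.5 mm and 10.7 degrees, less where a joint would pass 70% of its speed; a pose out of reach is approached as far as the arm can. A call with a gripper value outside its range is refused whole. The fingers move at their own pace and stop on an object; "newtons" is the grip in N (left out, the last holds). Time passes only in rows, so rows that repeat a pose let the fingers close, or fill a call up. It gives the time, the measured TCP pose, the force and the opening at its end, in the units of the state.
- get_state(): the state, without advancing time (a new reading comes with each control period).
- get_image(name): name is "scene" or "side" or "wrist"; returns a dict with "frame" (400x640x3 uint8, red, green, blue), "vfov" (degrees; the focal length in pixels is half the picture's height over the tangent of half this angle, whatever the lens; pixels are square), "cx", "cy" (the principal point, pixels), "eye" and "attitude" of the camera in the world; the wrist camera has in their place "hand_eye" (4x4, takes a point from camera to tool coordinates, whose origin is the TCP and whose axes are the tool frame's). Camera axes: x right, y down, z forward; pixel columns grow to the right and rows downward; lengths in m; the calibration is good to about 2 mm. A picture is of the moment at which its call begins: read the wrist's pose just before it. There is no depth.
- sign_off(): hands the job in, once; it reports no verdict.
The state is a dict: "time": time; "qpos": joint angles; "qvel": joint speeds; "joint_efforts": joint torques, N m; "eef_pos": TCP position; "tcp_rot": TCP orientation; "ft_force": force on the tool from outside, world axes, zero at the start; "ft_torque": the same for the moment, N m; "gripper_width": finger opening in m.
Only numpy, scipy, OpenCV 4.12 (cv2) and the standard library are available. Lean on these libraries where they do the work, as an engineer would, in place of code of your own. Each camera call takes 0.05 s, during which the arm holds its last target. There are 200 camera calls.

## Working session

There is one attempt and no reset: what is moved stays moved. The work goes in short steps, Python scripts to look and compute and a tool call to move; the robot and the scene stay as the last step left them, time stands still between calls to the robot, and variables do not carry over. Pictures are saved under pics/ and viewed, on a budget of 10 in all, crops included, one or two more only if the job needs it, and the job is handed in when it is done.

Besides the shell and the picture viewer there is one more tool, called after ">>>" as name([rows], argument=value, ...), one row to a line, values as JSON. play_rows: Moves the arm, as the interface text tells. Its arguments: {"type":"object","properties":{"steps":{"type":"array"},"newtons":{"type":"number"}},"required":["steps"]}

```bash
mkdir -p pics; cat > h.py <<'E'
from plant import *
import numpy as np, cv2
from scipy.spatial.transform import Rotation as R
def grab(n,save=None):
    s=get_state(); g=get_image(n)
    if save: cv2.imwrite('pics/'+save,g['frame'][:,:,::-1])
    f=g['frame'].shape[0]/2/np.tan(np.radians(g['vfov'])/2)
    if n=='wrist':
        H=np.array(g['hand_eye']); Rt=R.from_rotvec(s['tcp_rot']).as_matrix()
        A=Rt@H[:3,:3]; e=np.array(s['eef_pos'])+Rt@H[:3,3]
    else:
        e=np.array(g['eye']); A=np.array(g['attitude'])
        if A.size==3: A=R.from_rotvec(A).as_matrix()
        elif A.size==4: A=R.from_quat(A).as_matrix()
    return dict(img=g['frame'],f=f,cx=g['cx'],cy=g['cy'],e=e,A=A,s=s)
def ray(c,u,v):
    d=c['A']@np.array([(u-c['cx'])/c['f'],(v-c['cy'])/c['f'],1]); return c['e'],d/np.linalg.norm(d)
def onz(c,u,v,z):
    e,d=ray(c,u,v); return e+d*(z-e[2])/d[2]
def proj(c,p):
    q=c['A'].T@(np.array(p)-c['e']); return q[:2]/q[2]*c['f']+[c['cx'],c['cy']]
E
python3 - <<'E'
from h import *
for n in ['scene','side','wrist']:
    c=grab(n,n+'0.png'); print(n,c['e'],c['A'].round(3).tolist(),c['f'],c['cx'],c['cy'])
g=get_image('scene');print(g['attitude'])
print(get_state())
import plant; print([x for x in dir(plant) if x[0]!='_'])
a=[cv2.imread(f'pics/{n}0.png') for n in ['scene','side']]
E
```

```text
scene [ 0.07165305 -0.6833871   1.05524128] [[0.738, -0.52, 0.43], [-0.675, -0.569, 0.469], [0.001, -0.637, -0.771]] 455.4332333602182 324.637039935886 198.31218520641448
side [0.37925969 0.60698997 0.48864671] [[-0.946, -0.168, 0.277], [-0.324, 0.48, -0.815], [0.004, -0.861, -0.508]] 373.9419467702232 322.6207378392309 190.2061679479462
wrist [0.5247773  0.08173748 0.37380005] [[1.0, 0.0, -0.001], [-0.0, -0.95, -0.311], [-0.001, 0.311, -0.95]] 346.58587851984424 317.34391282501286 199.3107881548582
[-2.31105889  0.89766209 -0.32347679]
{'time': 0.2, 'qpos': array([-2.23363516e-01,  3.13240860e-01,  1.49812195e+00,  1.47863718e-05,
        1.33095633e+00, -2.23416023e-01]), 'qvel': array([-0.00054731, -0.0018472 , -0.0030214 ,  0.00016294, -0.00116973,
        0.00082472]), 'joint_efforts': array([-2.38233333e-04, -4.12025535e+01, -2.59613264e+01, -1.73166914e-04,
        2.97178085e-03, -1.27978892e-04]), 'eef_pos': array([5.24867909e-01, 4.07537642e-05, 2.30960731e-01]), 'tcp_rot': array([-3.14141751e+00, -7.69489328e-05,  1.10774706e-03]), 'ft_force': array([-0.09383796, -0.28613906,  0.28085868]), 'ft_torque': array([ 0.01759529, -0.05102861,  0.03170317]), 'gripper_width': 0.08552825747392885}
['IKError', 'get_image', 'get_state', 'grip_depth', 'sign_off']
```

View pics/scene0.png

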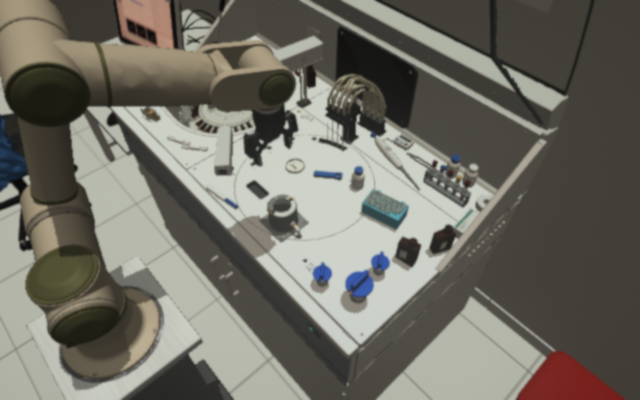

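View pics/wrist0.png

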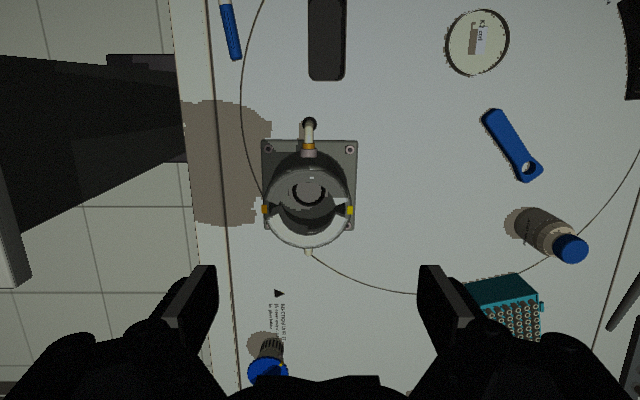

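The scene picture shows the pot at about (284,212) and three blue cartridges at (322,274), (380,263) and (359,285), the last being the largest. In the wrist picture the pot's mouth is near (309,213), with yellow marks at (265,209) and (349,211).

```bash
python3 - <<'E'
from h import *
c=grab('scene'); w=grab('wrist')
for u,v in [(359,285),(322,273),(380,263)]: print(onz(c,u,v,.065))
print('pot scene',onz(c,284,205,.078))
hsv=cv2.cvtColor(w['img'],cv2.COLOR_RGB2HSV)
m=cv2.inRange(hsv,(18,120,100),(35,255,255))
n,l,st,ce=cv2.connectedComponentsWithStats(m)
for i in range(1,n):
    if st[i,4]>6: print(st[i],ce[i],onz(w,*ce[i],.078))
hs=cv2.cvtColor(c['img'],cv2.COLOR_RGB2HSV)
m=cv2.inRange(hs,(105,120,60),(130,255,255))
n,l,st,ce=cv2.connectedComponentsWithStats(m)
for i in range(1,n):
    if st[i,4]>40: print(st[i],ce[i],onz(c,*ce[i],.07))
print(grip_depth)
E
```

```text
[ 0.50091412 -0.33932891  0.065     ]
[ 0.45684245 -0.25376242  0.065     ]
[ 0.58424054 -0.33121938  0.065     ]
pot scene [ 0.51826753 -0.03088517  0.078     ]
[304 144   9   5  43] [308.         145.90697674] [0.51659126 0.03291848 0.078     ]
[261 205   6   8  42] [263.21428571 208.85714286] [ 0.47547144 -0.02427104  0.078     ]
[347 206   6   9  51] [349.45098039 209.76470588] [ 0.55371313 -0.02514794  0.078     ]
[  0 119  26  54 507] [  8.69822485 153.80473373] [0.02904489 0.69616249 0.07      ]
[315 172  20   5  59] [324.47457627 173.81355932] [ 0.68388286 -0.01469475  0.07      ]
[  0 180   9   9  46] [  2.86956522 183.32608696] [-0.02527491  0.58322909  0.07      ]
[372 253  17  17 195] [379.97435897 261.52307692] [ 0.58476433 -0.32999656  0.07      ]
[314 264  17  17 205] [322.02926829 272.58536585] [ 0.45573823 -0.25511397  0.07      ]
[346 271  27  26 490] [359.49795918 283.6877551 ] [ 0.50217814 -0.33936311  0.07      ]
0.0187
```

View pics/side0.png

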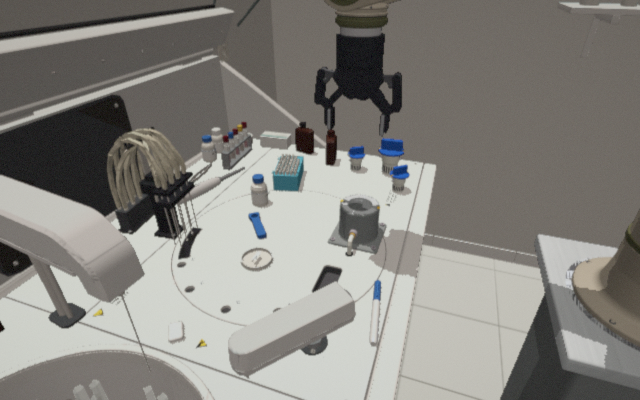

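Side view: the big cartridge is at (391,155), with a small one on each side at (357,157) and (400,177). The cartridge is about (0.502,-0.339) and the pot about (0.515,-0.025); the pot's marks measure 78 mm apart, as they should. I'll hover over the cartridge.

>>> play_rows([
  {"gripper": 0.085, "tx": -0.002, "ty": 0.03, "tz": -0.008},
  {"gripper": 0.085, "tx": -0.004, "ty": 0.07, "tz": -0.016},
  {"gripper": 0.085, "tx": -0.008, "ty": 0.11, "tz": -0.024},
  {"gripper": 0.085, "tx": -0.012, "ty": 0.15, "tz": -0.032},
  {"gripper": 0.085, "tx": -0.015, "ty": 0.19, "tz": -0.04},
  {"gripper": 0.085, "tx": -0.018, "ty": 0.23, "tz": -0.05},
  {"gripper": 0.085, "tx": -0.02, "ty": 0.27, "tz": -0.05},
  {"gripper": 0.085, "tx": -0.02, "ty": 0.29, "tz": -0.05},
  {"gripper": 0.085, "tx": -0.02, "ty": 0.3, "tz": -0.05},
  {"gripper": 0.085, "tx": -0.02, "ty": 0.3, "tz": -0.05},
])

```text
invalid input
```

```bash
python3 - <<'E'
from h import *
w=grab('wrist','w1.png'); s=w['s']; print(s['time'],s['eef_pos'],s['tcp_rot'])
hsv=cv2.cvtColor(w['img'],cv2.COLOR_RGB2HSV)
m=cv2.inRange(hsv,(105,120,30),(130,255,255))
n,l,st,ce=cv2.connectedComponentsWithStats(m)
for i in range(1,n):
    if st[i,4]>60: print(st[i],ce[i],onz(w,*ce[i],.068))
m=cv2.inRange(hsv,(18,120,60),(35,255,255))
n,l,st,ce=cv2.connectedComponentsWithStats(m)
for i in range(1,n):
    if st[i,4]>4: print('y',st[i],ce[i],onz(w,*ce[i],.068))
E
```

```text
0.3 [5.24928025e-01 1.49482011e-05 2.31105145e-01] [-3.14149724e+00 -5.19335138e-05  6.46093468e-04]
[219   4  23  56 661] [230.15733737  30.85173979] [0.45477242 0.12367143 0.068     ]
[ 483  108   60   75 1425] [510.82807018 143.23438596] [0.6953722  0.03358838 0.068     ]
[558 235  30  29 566] [573.21378092 249.93816254] [ 0.77425681 -0.07044763  0.068     ]
[247 356  41  28 656] [265.1554878  367.70731707] [ 0.46692417 -0.21429335  0.068     ]
y [303 143  12   6  66] [308.21212121 145.51515152] [0.51658361 0.03159909 0.068     ]
y [261 205   6   9  51] [263.58823529 208.76470588] [ 0.47423588 -0.02778775  0.068     ]
y [347 205   6  10  54] [349.55555556 209.5       ] [ 0.55486986 -0.02852379  0.068     ]
y [279 361   4   5  10] [280.6 363.4] [ 0.48419169 -0.20836084  0.068     ]
```

View pics/w1.png

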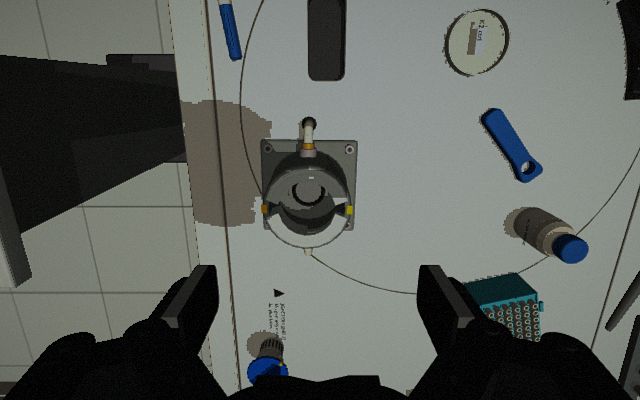

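The move was refused and the picture is unchanged. The rows probably need all seven keys.

>>> play_rows([
  {"gripper": 0.085, "tx": -0.002, "ty": 0.03, "tz": -0.008, "ax": 0, "ay": 0, "az": 0},
  {"gripper": 0.085, "tx": -0.004, "ty": 0.07, "tz": -0.016, "ax": 0, "ay": 0, "az": 0},
  {"gripper": 0.085, "tx": -0.008, "ty": 0.11, "tz": -0.024, "ax": 0, "ay": 0, "az": 0},
  {"gripper": 0.085, "tx": -0.012, "ty": 0.15, "tz": -0.032, "ax": 0, "ay": 0, "az": 0},
  {"gripper": 0.085, "tx": -0.015, "ty": 0.19, "tz": -0.04, "ax": 0, "ay": 0, "az": 0},
  {"gripper": 0.085, "tx": -0.018, "ty": 0.23, "tz": -0.05, "ax": 0, "ay": 0, "az": 0},
  {"gripper": 0.085, "tx": -0.02, "ty": 0.27, "tz": -0.05, "ax": 0, "ay": 0, "az": 0},
  {"gripper": 0.085, "tx": -0.02, "ty": 0.29, "tz": -0.05, "ax": 0, "ay": 0, "az": 0},
  {"gripper": 0.085, "tx": -0.02, "ty": 0.3, "tz": -0.05, "ax": 0, "ay": 0, "az": 0},
  {"gripper": 0.085, "tx": -0.02, "ty": 0.3, "tz": -0.05, "ax": 0, "ay": 0, "az": 0},
], newtons=40)

```text
time: 1.6
eef_pos: [0.5052, -0.2996, 0.2811]
tcp_rot: [-3.141, -0.0, 0.0]
ft_force: [-0.6, 0.4, 0.1]
gripper_width: 0.0851
```

```bash
cat > b.py <<'E'
from h import *
import sys
w=grab('wrist',sys.argv[1]); s=w['s']; print(s['time'],s['eef_pos'],s['tcp_rot'],s['gripper_width'])
z=float(sys.argv[2])
hsv=cv2.cvtColor(w['img'],cv2.COLOR_RGB2HSV)
for nm,lo,hi in [('b',(105,120,30),(130,255,255)),('y',(18,120,60),(35,255,255))]:
    m=cv2.inRange(hsv,lo,hi)
    n,l,st,ce=cv2.connectedComponentsWithStats(m)
    for i in range(1,n):
        if st[i,4]>(60 if nm=='b' else 4): print(nm,st[i],ce[i].round(1),onz(w,*ce[i],z).round(4))
E
python3 b.py w2.png .068
```

```text
1.6 [ 0.50517054 -0.29958517  0.28110153] [-3.14110768e+00 -3.27385864e-04  3.54297352e-04] 0.08514627104394122
b [ 257   88   46   47 1662] [279.3 110.9] [ 0.4669 -0.2416  0.068 ]
b [ 378  161   44   42 1392] [399.2 181.1] [ 0.5919 -0.314   0.068 ]
b [ 285  168   64   62 3009] [316.4 198.8] [ 0.5038 -0.3338  0.068 ]
y [293  94   5   5  15] [294.7  96.4] [ 0.4826 -0.2277  0.068 ]
y [416 169   4   4  12] [417.4 170.8] [ 0.6102 -0.3027  0.068 ]
y [380 191   5   4  12] [382.1 192.5] [ 0.5744 -0.3266  0.068 ]
y [343 196   6   5  23] [346.  198.2] [ 0.5359 -0.3331  0.068 ]
y [284 200   6   5  22] [286.3 202.2] [ 0.4712 -0.3377  0.068 ]
```

View pics/w2.png

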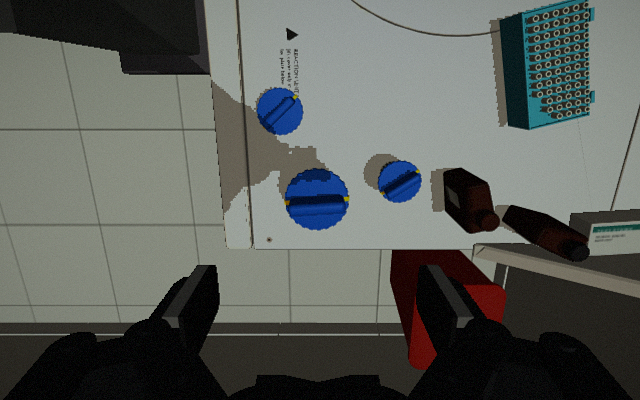

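The large cartridge is at (317,199), with yellow marks at (346,198) and (286,202). That puts it at about (0.503,-0.336) with yaw 0.07. I'll turn the jaws across the handle and come lower.

>>> play_rows([
  {"gripper": 0.085, "tx": -0.002, "ty": 0.01, "tz": 0.01, "ax": 0, "ay": 0, "az": -0.18},
  {"gripper": 0.085, "tx": -0.002, "ty": 0.02, "tz": 0.03, "ax": 0, "ay": 0, "az": -0.36},
  {"gripper": 0.085, "tx": -0.002, "ty": 0.03, "tz": 0.05, "ax": 0, "ay": 0, "az": -0.54},
  {"gripper": 0.085, "tx": -0.002, "ty": 0.037, "tz": 0.07, "ax": 0, "ay": 0, "az": -0.72},
  {"gripper": 0.085, "tx": -0.002, "ty": 0.037, "tz": 0.09, "ax": 0, "ay": 0, "az": -0.9},
  {"gripper": 0.06, "tx": -0.002, "ty": 0.037, "tz": 0.1, "ax": 0, "ay": 0, "az": -1.08},
  {"gripper": 0.06, "tx": -0.002, "ty": 0.037, "tz": 0.11, "ax": 0, "ay": 0, "az": -1.26},
  {"gripper": 0.06, "tx": -0.002, "ty": 0.037, "tz": 0.12, "ax": 0, "ay": 0, "az": -1.44},
  {"gripper": 0.06, "tx": -0.002, "ty": 0.037, "tz": 0.12, "ax": 0, "ay": 0, "az": -1.6},
  {"gripper": 0.06, "tx": -0.002, "ty": 0.037, "tz": 0.12, "ax": 0, "ay": 0, "az": -1.64},
], newtons=50)

```text
time: 2.9
eef_pos: [0.5034, -0.3358, 0.1615]
tcp_rot: [-2.139, -2.301, -0.0]
ft_force: [0.5, -0.3, -0.3]
gripper_width: 0.0601
```

```bash
python3 b.py w3.png .068
```

```text
2.9 [ 0.50343818 -0.33575585  0.16145529] [-2.13858662e+00 -2.30122204e+00 -3.32020758e-04] 0.06013522321505984
b [ 408  120   67   65 3349] [441.8 153. ] [ 0.4611 -0.2511  0.068 ]
b [ 267  156   97  101 6994] [315.  202.4] [ 0.5033 -0.3356  0.068 ]
b [ 297  272   57   61 2287] [325.6 299.2] [ 0.5835 -0.3214  0.068 ]
b [616 388  24  12 155] [631.1 395.4] [ 0.6624 -0.0446  0.068 ]
y [421 126   8   8  34] [424.5 129.1] [ 0.446  -0.2657  0.068 ]
y [312 154   7  10  69] [315.  158.6] [ 0.4714 -0.3379  0.068 ]
y [623 218  12  13  81] [629.4 224.3] [ 0.5035 -0.1036  0.068 ]
y [309 276   6   6  22] [311.5 278.7] [ 0.5658 -0.3339  0.068 ]
```

View pics/w3.png

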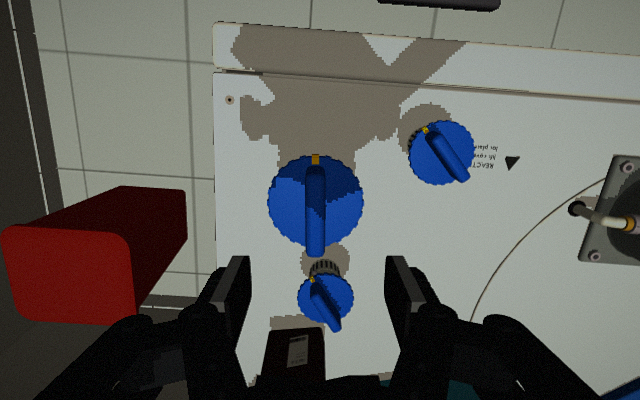

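The picture is well aligned: flange centre at (315,203), handle vertical, midway between the fingers, and nothing in their way. Descending and gripping.

>>> play_rows([
  {"gripper": 0.05, "tx": 0, "ty": 0, "tz": 0.02, "ax": 0, "ay": 0, "az": 0},
  {"gripper": 0.05, "tx": 0, "ty": 0, "tz": 0.04, "ax": 0, "ay": 0, "az": 0},
  {"gripper": 0.05, "tx": 0, "ty": 0, "tz": 0.06, "ax": 0, "ay": 0, "az": 0},
  {"gripper": 0.05, "tx": 0, "ty": 0, "tz": 0.08, "ax": 0, "ay": 0, "az": 0},
  {"gripper": 0.05, "tx": 0, "ty": 0, "tz": 0.088, "ax": 0, "ay": 0, "az": 0},
  {"gripper": 0.05, "tx": 0, "ty": 0, "tz": 0.088, "ax": 0, "ay": 0, "az": 0},
  {"gripper": 0.0, "tx": 0, "ty": 0, "tz": 0.088, "ax": 0, "ay": 0, "az": 0},
  {"gripper": 0.0, "tx": 0, "ty": 0, "tz": 0.088, "ax": 0, "ay": 0, "az": 0},
  {"gripper": 0.0, "tx": 0, "ty": 0, "tz": 0.088, "ax": 0, "ay": 0, "az": 0},
  {"gripper": 0.0, "tx": 0, "ty": 0, "tz": 0.088, "ax": 0, "ay": 0, "az": 0},
], newtons=50)

```text
time: 4.2
eef_pos: [0.5033, -0.3374, 0.0741]
tcp_rot: [2.142, 2.296, -0.0]
ft_force: [0.3, -1.6, 6.7]
gripper_width: 0.0123
```

>>> play_rows([
  {"gripper": 0.0, "tx": 0, "ty": 0, "tz": -0.015, "ax": 0, "ay": 0, "az": 0},
  {"gripper": 0.0, "tx": 0, "ty": 0, "tz": -0.045, "ax": 0, "ay": 0, "az": 0},
  {"gripper": 0.0, "tx": 0, "ty": 0, "tz": -0.08, "ax": 0, "ay": 0, "az": 0},
  {"gripper": 0.0, "tx": 0.01, "ty": 0.005, "tz": -0.11, "ax": 0, "ay": 0, "az": 0},
  {"gripper": 0.0, "tx": 0.04, "ty": 0.015, "tz": -0.13, "ax": 0, "ay": 0, "az": 0.02},
  {"gripper": 0.0, "tx": 0.09, "ty": 0.03, "tz": -0.13, "ax": 0, "ay": 0, "az": 0.04},
  {"gripper": 0.0, "tx": 0.14, "ty": 0.04, "tz": -0.13, "ax": 0, "ay": 0, "az": 0.08},
  {"gripper": 0.0, "tx": 0.18, "ty": 0.05, "tz": -0.13, "ax": 0, "ay": 0, "az": 0.08},
  {"gripper": 0.0, "tx": 0.205, "ty": 0.057, "tz": -0.13, "ax": 0, "ay": 0, "az": 0.08},
  {"gripper": 0.0, "tx": 0.213, "ty": 0.057, "tz": -0.13, "ax": 0, "ay": 0, "az": 0.08},
], newtons=60)

```text
time: 5.45
eef_pos: [0.5451, -0.1192, 0.2037]
tcp_rot: [-2.231, -2.211, 0.0]
ft_force: [0.0, 0.2, -2.0]
gripper_width: 0.0121
```

```bash
python3 b.py w4.png .078; python3 - <<'E'
from h import *
c=grab('scene','s4.png');c=grab('side','d4.png')
E
```

```text
5.45 [ 0.54508271 -0.11918009  0.20365826] [-2.23109388e+00 -2.21132358e+00  1.19221394e-04] 0.012108838341435885
b [563  45  59  21 741] [592.2  54.9] [0.4457 0.081  0.078 ]
b [ 130   55   64   63 2927] [162.6  85.5] [ 0.4638 -0.2305  0.078 ]
b [  245   192   145   162 11458] [317.3 253.6] [ 0.6021 -0.1179  0.078 ]
b [  71  211   59   52 2029] [102.1 234.8] [ 0.5828 -0.2993  0.078 ]
b [439 296  36  27 472] [459.1 309.9] [0.6603 0.0108 0.078 ]
y [139  63   3   2   5] [140.2  63.6] [ 0.4486 -0.2444  0.078 ]
y [437  97  12   7  82] [442.4  99.9] [ 0.4759 -0.0234  0.078 ]
y [182 105   7   6  25] [184.4 107.8] [ 0.4797 -0.2165  0.078 ]
y [362 137   7  13  72] [364.7 143.2] [ 0.5076 -0.0803  0.078 ]
y [312 190  12  17 177] [317.2 198.2] [ 0.552  -0.1175  0.078 ]
y [427 196  11   7  66] [431.5 199.1] [ 0.5537 -0.0242  0.078 ]
y [ 82 215   5   5  15] [ 84.  217.3] [ 0.5669 -0.3111  0.078 ]
y [117 252   6   4  16] [118.9 253.6] [ 0.6004 -0.2884  0.078 ]
```

View pics/w4.png

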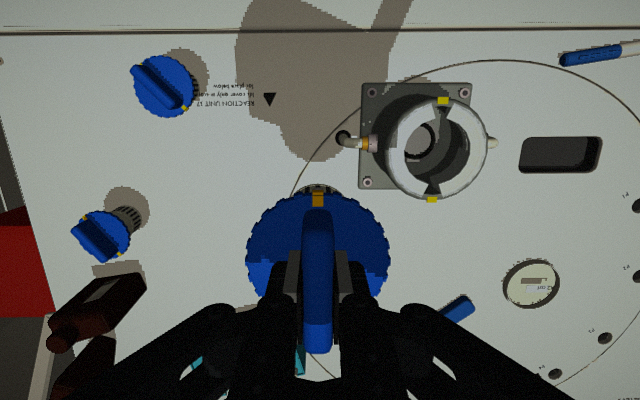

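The picture shows the held cartridge with its flange spanning columns 245–390 and its near mark at (317,198). The pot's marks are at (442,100) and (432,199). Next I'll work out the in-hand offset.

```bash
python3 - <<'E'
from h import *
s=get_state(); g=grab('wrist'); w=g
T=w['s']['eef_pos']; zf=T[2]-.0741+.068
print('mark',onz(w,317.2,198.2,zf)-T, 'edges L/R y', onz(w,245,253,zf)-T,onz(w,390,253,zf)-T)
hsv=cv2.cvtColor(w['img'],cv2.COLOR_RGB2HSV)
m=cv2.inRange(hsv,(105,120,30),(130,255,255))|cv2.inRange(hsv,(18,120,60),(35,255,255))
n,l,st,ce=cv2.connectedComponentsWithStats(m)
i=l[230,290]; c=max(cv2.findContours((l==i).astype(np.uint8),0,1)[0],key=len)[:,0]
p=np.array([c_ for c_ in c if c_[1]<262 and (c_[0]<300 or c_[0]>335)])
P=np.array([onz(w,u+.0,v,zf) for u,v in p])-T
P=P[np.abs(np.hypot(P[:,0],P[:,1]))>.028]
A=np.c_[2*P[:,:2],np.ones(len(P))]; x=np.linalg.lstsq(A,(P[:,:2]**2).sum(1),rcond=None)[0]
print('circle',x[:2],np.sqrt(x[2]+x[0]**2+x[1]**2),len(P))
# underside of flange is 6mm lower; scene check of yellow rim
c=grab('side'); 
print(s['ft_force'],s['ft_torque'],R.from_rotvec(s['tcp_rot']).as_matrix().round(4).tolist())
E
```

```text
mark [-0.03182204  0.00205925 -0.0061    ] edges L/R y [-0.00473805 -0.03268251 -0.0061    ] [-0.00394998  0.03647285 -0.0061    ]
circle [-0.0009848   0.00171868] 0.033888677753600216 187
[ 0.17943351 -0.15210891 -2.97992439] [-0.01674732 -0.01440271 -0.06863991] [[0.0109, 0.9999, -0.0002], [0.9999, -0.0109, -0.0002], [-0.0002, -0.0002, -1.0]]
```

>>> play_rows([
  {"gripper": 0.0, "tx": 0.02, "ty": -0.006, "tz": 0, "ax": 0, "ay": 0, "az": 0},
  {"gripper": 0.0, "tx": 0.045, "ty": -0.015, "tz": 0, "ax": 0, "ay": 0, "az": 0},
  {"gripper": 0.0, "tx": 0.07, "ty": -0.025, "tz": 0, "ax": 0, "ay": 0, "az": 0},
  {"gripper": 0.0, "tx": 0.088, "ty": -0.03, "tz": 0, "ax": 0, "ay": 0, "az": 0},
  {"gripper": 0.0, "tx": 0.094, "ty": -0.0315, "tz": 0.01, "ax": 0, "ay": 0, "az": 0},
  {"gripper": 0.0, "tx": 0.094, "ty": -0.0315, "tz": 0.025, "ax": 0, "ay": 0, "az": 0},
  {"gripper": 0.0, "tx": 0.094, "ty": -0.0315, "tz": 0.045, "ax": 0, "ay": 0, "az": 0},
  {"gripper": 0.0, "tx": 0.094, "ty": -0.0315, "tz": 0.065, "ax": 0, "ay": 0, "az": 0},
  {"gripper": 0.0, "tx": 0.094, "ty": -0.0315, "tz": 0.08, "ax": 0, "ay": 0, "az": 0},
  {"gripper": 0.0, "tx": 0.094, "ty": -0.0315, "tz": 0.08, "ax": 0, "ay": 0, "az": 0},
], newtons=60)

```text
time: 6.95
eef_pos: [0.5141, -0.0265, 0.122]
tcp_rot: [-2.232, -2.207, 0.002]
ft_force: [0.4, 0.0, -2.2]
gripper_width: 0.0117
```

```bash
python3 b.py w5.png .078; python3 - <<'E'
from h import *
c=grab('side');s=c['s'];print(s['eef_pos'],s['ft_force'])
im=c['img'][130:270,290:430,::-1]; im=cv2.resize(im,None,fx=4,fy=4,interpolation=cv2.INTER_CUBIC)
w=cv2.imread('pics/w5.png')[100:340,200:440]; w=cv2.resize(w,None,fx=1.0,fy=1.0)
cv2.imwrite('pics/mix5.png',np.hstack([im,np.vstack([w,np.zeros((320,240,3),np.uint8)])]))
E
```

```text
6.95 [ 0.51414987 -0.02649027  0.12195345] [-2.23245323e+00 -2.20722244e+00  2.06893230e-03] 0.01166811297923309
b [ 498   80   76   27 1186] [536.1  93.5] [0.439  0.0893 0.078 ]
b [  0 123  12  45 341] [  4.  147.8] [ 0.4638 -0.1936  0.078 ]
b [  245   192   146   162 11486] [317.3 253.5] [ 0.5292 -0.0249  0.078 ]
y [311 162  15  10 150] [318.  166.5] [ 0.4762 -0.0239  0.078 ]
y [  0 167   4   5  13] [  1.3 169.2] [ 0.4756 -0.1985  0.078 ]
y [312 190  12  17 176] [317.1 198.2] [ 0.4945 -0.0246  0.078 ]
y [240 200   8  16 106] [243.8 207.3] [ 0.4995 -0.0666  0.078 ]
y [389 200   7  16 108] [391.9 207.4] [0.5005 0.0182 0.078 ]
[ 0.5146611  -0.02652162  0.12297116] [ 0.34809476  0.39679836 -0.68111877]
```

View pics/mix5.png

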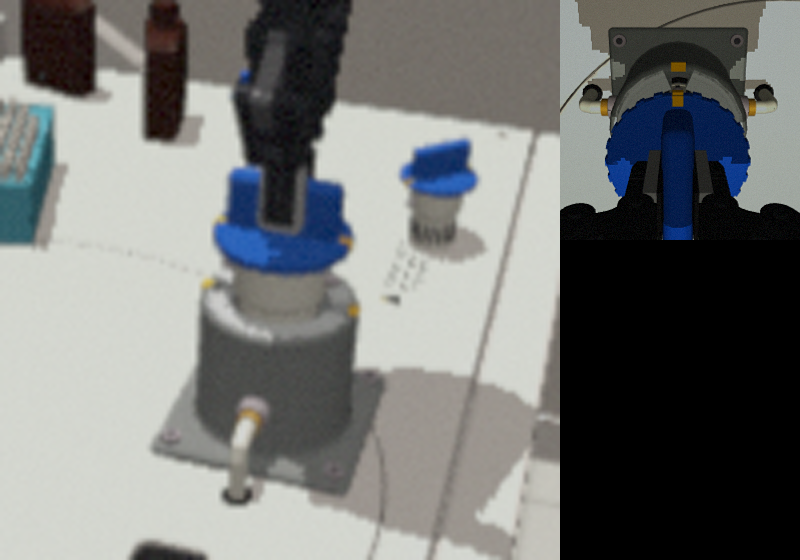

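The cartridge sits over the mouth with both marks in line: in the wrist view the cartridge mark is at (317,198) and the pot mark at (318,166), 0.5 mm apart. Lowering gently.

>>> play_rows([
  {"gripper": 0.0, "tx": 0.0005, "ty": 0, "tz": 0.003, "ax": 0, "ay": 0, "az": 0},
  {"gripper": 0.0, "tx": 0.0005, "ty": 0, "tz": 0.006, "ax": 0, "ay": 0, "az": 0},
  {"gripper": 0.0, "tx": 0.0005, "ty": 0, "tz": 0.009, "ax": 0, "ay": 0, "az": 0},
  {"gripper": 0.0, "tx": 0.0005, "ty": 0, "tz": 0.011, "ax": 0, "ay": 0, "az": 0},
  {"gripper": 0.0, "tx": 0.0005, "ty": 0, "tz": 0.013, "ax": 0, "ay": 0, "az": 0},
  {"gripper": 0.0, "tx": 0.0005, "ty": 0, "tz": 0.015, "ax": 0, "ay": 0, "az": 0},
  {"gripper": 0.0, "tx": 0.0005, "ty": 0, "tz": 0.017, "ax": 0, "ay": 0, "az": 0},
  {"gripper": 0.0, "tx": 0.0005, "ty": 0, "tz": 0.018, "ax": 0, "ay": 0, "az": 0},
  {"gripper": 0.0, "tx": 0.0005, "ty": 0, "tz": 0.018, "ax": 0, "ay": 0, "az": 0},
  {"gripper": 0.0, "tx": 0.0005, "ty": 0, "tz": 0.018, "ax": 0, "ay": 0, "az": 0},
])

```text
time: 8.3
eef_pos: [0.5147, -0.0258, 0.1053]
tcp_rot: [2.233, 2.209, 0.0]
ft_force: [0.7, -0.5, -1.6]
gripper_width: 0.012
```

>>> play_rows([
  {"gripper": 0.0, "tx": 0, "ty": 0, "tz": 0.001, "ax": 0, "ay": 0, "az": 0},
  {"gripper": 0.0, "tx": 0, "ty": 0, "tz": 0.002, "ax": 0, "ay": 0, "az": 0},
  {"gripper": 0.0, "tx": 0, "ty": 0, "tz": 0.003, "ax": 0, "ay": 0, "az": 0},
  {"gripper": 0.0, "tx": 0, "ty": 0, "tz": 0.004, "ax": 0, "ay": 0, "az": 0},
  {"gripper": 0.0, "tx": 0, "ty": 0, "tz": 0.005, "ax": 0, "ay": 0, "az": 0},
  {"gripper": 0.0, "tx": 0, "ty": 0, "tz": 0.006, "ax": 0, "ay": 0, "az": 0},
  {"gripper": 0.0, "tx": 0, "ty": 0, "tz": 0.007, "ax": 0, "ay": 0, "az": 0},
  {"gripper": 0.0, "tx": 0, "ty": 0, "tz": 0.008, "ax": 0, "ay": 0, "az": 0},
  {"gripper": 0.0, "tx": 0, "ty": 0, "tz": 0.008, "ax": 0, "ay": 0, "az": 0},
  {"gripper": 0.0, "tx": 0, "ty": 0, "tz": 0.008, "ax": 0, "ay": 0, "az": 0},
])

```text
time: 9.55
eef_pos: [0.5147, -0.0257, 0.0973]
tcp_rot: [2.233, 2.209, 0.0]
ft_force: [-0.5, -0.1, -2.0]
gripper_width: 0.0118
```

>>> play_rows([
  {"gripper": 0.0, "tx": 0, "ty": 0, "tz": 0.0003, "ax": 0, "ay": 0, "az": 0},
  {"gripper": 0.0, "tx": 0, "ty": 0, "tz": 0.0006, "ax": 0, "ay": 0, "az": 0},
  {"gripper": 0.0, "tx": 0, "ty": 0, "tz": 0.0009, "ax": 0, "ay": 0, "az": 0},
  {"gripper": 0.0, "tx": 0, "ty": 0, "tz": 0.0012, "ax": 0, "ay": 0, "az": 0},
  {"gripper": 0.0, "tx": 0, "ty": 0, "tz": 0.0015, "ax": 0, "ay": 0, "az": 0},
  {"gripper": 0.0, "tx": 0, "ty": 0, "tz": 0.0018, "ax": 0, "ay": 0, "az": 0},
  {"gripper": 0.0, "tx": 0, "ty": 0, "tz": 0.002, "ax": 0, "ay": 0, "az": 0},
  {"gripper": 0.0, "tx": 0, "ty": 0, "tz": 0.002, "ax": 0, "ay": 0, "az": 0},
  {"gripper": 0.0, "tx": 0, "ty": 0, "tz": 0.002, "ax": 0, "ay": 0, "az": 0},
  {"gripper": 0.0, "tx": 0, "ty": 0, "tz": 0.002, "ax": 0, "ay": 0, "az": 0},
])

```text
time: 10.8
eef_pos: [0.5147, -0.0258, 0.0953]
tcp_rot: [2.233, 2.209, 0.0]
ft_force: [-1.0, -0.3, -2.5]
gripper_width: 0.0115
```

>>> play_rows([
  {"gripper": 0.0, "tx": 0, "ty": 0, "tz": 0.0002, "ax": 0, "ay": 0, "az": 0},
  {"gripper": 0.0, "tx": 0, "ty": 0, "tz": 0.0004, "ax": 0, "ay": 0, "az": 0},
  {"gripper": 0.0, "tx": 0, "ty": 0, "tz": 0.0006, "ax": 0, "ay": 0, "az": 0},
  {"gripper": 0.0, "tx": 0, "ty": 0, "tz": 0.0008, "ax": 0, "ay": 0, "az": 0},
  {"gripper": 0.0, "tx": 0, "ty": 0, "tz": 0.001, "ax": 0, "ay": 0, "az": 0},
  {"gripper": 0.0, "tx": 0, "ty": 0, "tz": 0.001, "ax": 0, "ay": 0, "az": 0},
  {"gripper": 0.0, "tx": 0, "ty": 0, "tz": 0.001, "ax": 0, "ay": 0, "az": 0},
  {"gripper": 0.0, "tx": 0, "ty": 0, "tz": 0.001, "ax": 0, "ay": 0, "az": 0},
  {"gripper": 0.0, "tx": 0, "ty": 0, "tz": 0.001, "ax": 0, "ay": 0, "az": 0},
  {"gripper": 0.0, "tx": 0, "ty": 0, "tz": 0.001, "ax": 0, "ay": 0, "az": 0},
])

```text
time: 12.05
eef_pos: [0.5147, -0.0257, 0.0943]
tcp_rot: [2.233, 2.209, 0.0]
ft_force: [0.4, 0.1, -2.6]
gripper_width: 0.012
```

Origin about 20.2 mm, still free. Down another millimetre.

>>> play_rows([
  {"gripper": 0.0, "tx": 0, "ty": 0, "tz": 0.0002, "ax": 0, "ay": 0, "az": 0},
  {"gripper": 0.0, "tx": 0, "ty": 0, "tz": 0.0004, "ax": 0, "ay": 0, "az": 0},
  {"gripper": 0.0, "tx": 0, "ty": 0, "tz": 0.0006, "ax": 0, "ay": 0, "az": 0},
  {"gripper": 0.0, "tx": 0, "ty": 0, "tz": 0.0008, "ax": 0, "ay": 0, "az": 0},
  {"gripper": 0.0, "tx": 0, "ty": 0, "tz": 0.001, "ax": 0, "ay": 0, "az": 0},
  {"gripper": 0.0, "tx": 0, "ty": 0, "tz": 0.001, "ax": 0, "ay": 0, "az": 0},
  {"gripper": 0.0, "tx": 0, "ty": 0, "tz": 0.001, "ax": 0, "ay": 0, "az": 0},
  {"gripper": 0.0, "tx": 0, "ty": 0, "tz": 0.001, "ax": 0, "ay": 0, "az": 0},
  {"gripper": 0.0, "tx": 0, "ty": 0, "tz": 0.001, "ax": 0, "ay": 0, "az": 0},
  {"gripper": 0.0, "tx": 0, "ty": 0, "tz": 0.001, "ax": 0, "ay": 0, "az": 0},
])

```text
time: 13.3
eef_pos: [0.5148, -0.0258, 0.0936]
tcp_rot: [2.233, 2.209, 0.0]
ft_force: [-1.9, 0.5, 4.9]
gripper_width: 0.0119
```

Contact with the seal: the push is about 7 N with the origin near 19.5 mm, which is within the expected seat range. Free twist next.

>>> play_rows([
  {"gripper": 0.0, "tx": 0, "ty": 0, "tz": 0, "ax": 0, "ay": 0, "az": 0.04},
  {"gripper": 0.0, "tx": 0, "ty": 0, "tz": 0, "ax": 0, "ay": 0, "az": 0.08},
  {"gripper": 0.0, "tx": 0, "ty": 0, "tz": 0, "ax": 0, "ay": 0, "az": 0.12},
  {"gripper": 0.0, "tx": 0, "ty": 0, "tz": 0, "ax": 0, "ay": 0, "az": 0.16},
  {"gripper": 0.0, "tx": 0, "ty": 0, "tz": 0, "ax": 0, "ay": 0, "az": 0.2},
  {"gripper": 0.0, "tx": 0, "ty": 0, "tz": 0, "ax": 0, "ay": 0, "az": 0.24},
  {"gripper": 0.0, "tx": 0, "ty": 0, "tz": 0, "ax": 0, "ay": 0, "az": 0.28},
  {"gripper": 0.0, "tx": 0, "ty": 0, "tz": 0, "ax": 0, "ay": 0, "az": 0.32},
  {"gripper": 0.0, "tx": 0, "ty": 0, "tz": 0, "ax": 0, "ay": 0, "az": 0.35},
  {"gripper": 0.0, "tx": 0, "ty": 0, "tz": 0, "ax": 0, "ay": 0, "az": 0.35},
], newtons=60)

```text
time: 14.55
eef_pos: [0.5151, -0.0259, 0.0936]
tcp_rot: [2.583, 1.786, 0.001]
ft_force: [-0.4, 0.3, 4.2]
gripper_width: 0.0117
```

```bash
cat > f.py <<'E'
from h import *
F=[];Q=[]
for _ in range(3):
    s=get_state(); F.append(s['ft_force']); Q.append(s['ft_torque']); 
M=R.from_rotvec(s['tcp_rot']).as_matrix()
print(s['time'],np.array(s['eef_pos']).round(5),np.mean(F,0).round(2),np.mean(Q,0).round(3),'cw angle',round(np.pi/2-np.arctan2(M[1,0],M[0,0]),4),s['gripper_width'])
E
python3 f.py
```

```text
14.55 [ 0.51506 -0.02589  0.09364] [-0.43  0.26  4.25] [-0.085 -0.03  -0.024] cw angle 0.3612 0.011670310621060921
```

>>> play_rows([
  {"gripper": 0.0, "tx": 0, "ty": 0, "tz": 0, "ax": 0, "ay": 0, "az": 0.01},
  {"gripper": 0.0, "tx": 0, "ty": 0, "tz": 0, "ax": 0, "ay": 0, "az": 0.02},
  {"gripper": 0.0, "tx": 0, "ty": 0, "tz": 0, "ax": 0, "ay": 0, "az": 0.03},
  {"gripper": 0.0, "tx": 0, "ty": 0, "tz": 0, "ax": 0, "ay": 0, "az": 0.04},
  {"gripper": 0.0, "tx": 0, "ty": 0, "tz": 0, "ax": 0, "ay": 0, "az": 0.05},
  {"gripper": 0.0, "tx": 0, "ty": 0, "tz": 0, "ax": 0, "ay": 0, "az": 0.06},
  {"gripper": 0.0, "tx": 0, "ty": 0, "tz": 0, "ax": 0, "ay": 0, "az": 0.07},
  {"gripper": 0.0, "tx": 0, "ty": 0, "tz": 0, "ax": 0, "ay": 0, "az": 0.08},
  {"gripper": 0.0, "tx": 0, "ty": 0, "tz": 0, "ax": 0, "ay": 0, "az": 0.08},
  {"gripper": 0.0, "tx": 0, "ty": 0, "tz": 0, "ax": 0, "ay": 0, "az": 0.08},
])

```text
time: 15.8
eef_pos: [0.515, -0.0259, 0.0937]
tcp_rot: [2.653, 1.682, 0.001]
ft_force: [-0.6, 0.0, 5.5]
gripper_width: 0.0118
```

```bash
python3 f.py
```

```text
15.8 [ 0.51504 -0.02586  0.09366] [-0.61  0.02  5.48] [-0.03   0.04   0.037] cw angle 0.4408 0.011824537377434018
```

>>> play_rows([
  {"gripper": 0.0, "tx": 0, "ty": 0, "tz": 0, "ax": 0, "ay": 0, "az": 0.01},
  {"gripper": 0.0, "tx": 0, "ty": 0, "tz": 0, "ax": 0, "ay": 0, "az": 0.02},
  {"gripper": 0.0, "tx": 0, "ty": 0, "tz": 0, "ax": 0, "ay": 0, "az": 0.03},
  {"gripper": 0.0, "tx": 0, "ty": 0, "tz": 0, "ax": 0, "ay": 0, "az": 0.04},
  {"gripper": 0.0, "tx": 0, "ty": 0, "tz": 0, "ax": 0, "ay": 0, "az": 0.05},
  {"gripper": 0.0, "tx": 0, "ty": 0, "tz": 0, "ax": 0, "ay": 0, "az": 0.06},
  {"gripper": 0.0, "tx": 0, "ty": 0, "tz": 0, "ax": 0, "ay": 0, "az": 0.07},
  {"gripper": 0.0, "tx": 0, "ty": 0, "tz": 0, "ax": 0, "ay": 0, "az": 0.08},
  {"gripper": 0.0, "tx": 0, "ty": 0, "tz": 0, "ax": 0, "ay": 0, "az": 0.08},
  {"gripper": 0.0, "tx": 0, "ty": 0, "tz": 0, "ax": 0, "ay": 0, "az": 0.08},
])

```text
time: 17.05
eef_pos: [0.515, -0.0259, 0.0936]
tcp_rot: [2.718, 1.574, 0.001]
ft_force: [-0.4, -0.8, 5.5]
gripper_width: 0.0121
```

```bash
python3 f.py
```

```text
17.05 [ 0.51502 -0.02588  0.09365] [-0.38 -0.79  5.52] [0.031 0.    0.058] cw angle 0.5208 0.012062567412373031
```

>>> play_rows([
  {"gripper": 0.0, "tx": 0, "ty": 0, "tz": 0, "ax": 0, "ay": 0, "az": 0.01},
  {"gripper": 0.0, "tx": 0, "ty": 0, "tz": 0, "ax": 0, "ay": 0, "az": 0.02},
  {"gripper": 0.0, "tx": 0, "ty": 0, "tz": 0, "ax": 0, "ay": 0, "az": 0.03},
  {"gripper": 0.0, "tx": 0, "ty": 0, "tz": 0, "ax": 0, "ay": 0, "az": 0.04},
  {"gripper": 0.0, "tx": 0, "ty": 0, "tz": 0, "ax": 0, "ay": 0, "az": 0.05},
  {"gripper": 0.0, "tx": 0, "ty": 0, "tz": 0, "ax": 0, "ay": 0, "az": 0.06},
  {"gripper": 0.0, "tx": 0, "ty": 0, "tz": 0, "ax": 0, "ay": 0, "az": 0.07},
  {"gripper": 0.0, "tx": 0, "ty": 0, "tz": 0, "ax": 0, "ay": 0, "az": 0.08},
  {"gripper": 0.0, "tx": 0, "ty": 0, "tz": 0, "ax": 0, "ay": 0, "az": 0.08},
  {"gripper": 0.0, "tx": 0, "ty": 0, "tz": 0, "ax": 0, "ay": 0, "az": 0.08},
])

```text
time: 18.3
eef_pos: [0.515, -0.0259, 0.0936]
tcp_rot: [2.779, 1.464, 0.001]
ft_force: [0.3, -0.9, 4.7]
gripper_width: 0.0119
```

```bash
python3 f.py
```

```text
18.3 [ 0.51501 -0.02587  0.09365] [ 0.3  -0.93  4.65] [0.063 0.037 0.08 ] cw angle 0.6008 0.011883816658454624
```

>>> play_rows([
  {"gripper": 0.0, "tx": 0, "ty": 0, "tz": 0, "ax": 0, "ay": 0, "az": 0.01},
  {"gripper": 0.0, "tx": 0, "ty": 0, "tz": 0, "ax": 0, "ay": 0, "az": 0.02},
  {"gripper": 0.0, "tx": 0, "ty": 0, "tz": 0, "ax": 0, "ay": 0, "az": 0.03},
  {"gripper": 0.0, "tx": 0, "ty": 0, "tz": 0, "ax": 0, "ay": 0, "az": 0.04},
  {"gripper": 0.0, "tx": 0, "ty": 0, "tz": 0, "ax": 0, "ay": 0, "az": 0.05},
  {"gripper": 0.0, "tx": 0, "ty": 0, "tz": 0, "ax": 0, "ay": 0, "az": 0.06},
  {"gripper": 0.0, "tx": 0, "ty": 0, "tz": 0, "ax": 0, "ay": 0, "az": 0.06},
  {"gripper": 0.0, "tx": 0, "ty": 0, "tz": 0, "ax": 0, "ay": 0, "az": 0.06},
  {"gripper": 0.0, "tx": 0, "ty": 0, "tz": 0, "ax": 0, "ay": 0, "az": 0.06},
  {"gripper": 0.0, "tx": 0, "ty": 0, "tz": 0, "ax": 0, "ay": 0, "az": 0.06},
])

```text
time: 19.55
eef_pos: [0.515, -0.0259, 0.0937]
tcp_rot: [2.821, 1.38, 0.001]
ft_force: [0.1, 1.5, 4.9]
gripper_width: 0.0119
```

```bash
python3 f.py
```

```text
19.55 [ 0.51503 -0.02586  0.09365] [0.07 1.51 4.91] [0.014 0.013 0.038] cw angle 0.6608 0.011899241960816076
```

>>> play_rows([
  {"gripper": 0.0, "tx": 0, "ty": 0, "tz": 0, "ax": 0, "ay": 0, "az": 0.01},
  {"gripper": 0.0, "tx": 0, "ty": 0, "tz": 0, "ax": 0, "ay": 0, "az": 0.02},
  {"gripper": 0.0, "tx": 0, "ty": 0, "tz": 0, "ax": 0, "ay": 0, "az": 0.03},
  {"gripper": 0.0, "tx": 0, "ty": 0, "tz": 0, "ax": 0, "ay": 0, "az": 0.04},
  {"gripper": 0.0, "tx": 0, "ty": 0, "tz": 0, "ax": 0, "ay": 0, "az": 0.05},
  {"gripper": 0.0, "tx": 0, "ty": 0, "tz": 0, "ax": 0, "ay": 0, "az": 0.06},
  {"gripper": 0.0, "tx": 0, "ty": 0, "tz": 0, "ax": 0, "ay": 0, "az": 0.07},
  {"gripper": 0.0, "tx": 0, "ty": 0, "tz": 0, "ax": 0, "ay": 0, "az": 0.08},
  {"gripper": 0.0, "tx": 0, "ty": 0, "tz": 0, "ax": 0, "ay": 0, "az": 0.08},
  {"gripper": 0.0, "tx": 0, "ty": 0, "tz": 0, "ax": 0, "ay": 0, "az": 0.08},
])

```text
time: 20.8
eef_pos: [0.515, -0.0258, 0.0936]
tcp_rot: [2.874, 1.266, 0.001]
ft_force: [-0.3, -0.1, 5.7]
gripper_width: 0.0118
```

```bash
python3 f.py
```

```text
20.8 [ 0.515   -0.02583  0.09365] [-0.26 -0.14  5.71] [ 0.024  0.029 -0.002] cw angle 0.7407 0.011833422740771149
```

>>> play_rows([
  {"gripper": 0.0, "tx": 0, "ty": 0, "tz": 0, "ax": 0, "ay": 0, "az": 0.01},
  {"gripper": 0.0, "tx": 0, "ty": 0, "tz": 0, "ax": 0, "ay": 0, "az": 0.02},
  {"gripper": 0.0, "tx": 0, "ty": 0, "tz": 0, "ax": 0, "ay": 0, "az": 0.03},
  {"gripper": 0.0, "tx": 0, "ty": 0, "tz": 0, "ax": 0, "ay": 0, "az": 0.04},
  {"gripper": 0.0, "tx": 0, "ty": 0, "tz": 0, "ax": 0, "ay": 0, "az": 0.05},
  {"gripper": 0.0, "tx": 0, "ty": 0, "tz": 0, "ax": 0, "ay": 0, "az": 0.06},
  {"gripper": 0.0, "tx": 0, "ty": 0, "tz": 0, "ax": 0, "ay": 0, "az": 0.06},
  {"gripper": 0.0, "tx": 0, "ty": 0, "tz": 0, "ax": 0, "ay": 0, "az": 0.06},
  {"gripper": 0.0, "tx": 0, "ty": 0, "tz": 0, "ax": 0, "ay": 0, "az": 0.06},
  {"gripper": 0.0, "tx": 0, "ty": 0, "tz": 0, "ax": 0, "ay": 0, "az": 0.06},
])

```text
time: 22.05
eef_pos: [0.5149, -0.0258, 0.0935]
tcp_rot: [2.911, 1.18, 0.001]
ft_force: [-0.0, -0.3, 5.0]
gripper_width: 0.0117
```

```bash
python3 f.py
```

```text
22.05 [ 0.51493 -0.02584  0.0935 ] [-0.01 -0.26  4.97] [-0.102 -0.017  0.148] cw angle 0.8008 0.011736037551103437
```

Hints of a bite: height is down 0.15 mm and the moment is up to 0.15 N m. Smaller steps from here.

>>> play_rows([
  {"gripper": 0.0, "tx": 0, "ty": 0, "tz": 0, "ax": 0, "ay": 0, "az": 0.01},
  {"gripper": 0.0, "tx": 0, "ty": 0, "tz": 0, "ax": 0, "ay": 0, "az": 0.02},
  {"gripper": 0.0, "tx": 0, "ty": 0, "tz": 0, "ax": 0, "ay": 0, "az": 0.03},
  {"gripper": 0.0, "tx": 0, "ty": 0, "tz": 0, "ax": 0, "ay": 0, "az": 0.04},
  {"gripper": 0.0, "tx": 0, "ty": 0, "tz": 0, "ax": 0, "ay": 0, "az": 0.04},
  {"gripper": 0.0, "tx": 0, "ty": 0, "tz": 0, "ax": 0, "ay": 0, "az": 0.04},
  {"gripper": 0.0, "tx": 0, "ty": 0, "tz": 0, "ax": 0, "ay": 0, "az": 0.04},
  {"gripper": 0.0, "tx": 0, "ty": 0, "tz": 0, "ax": 0, "ay": 0, "az": 0.04},
  {"gripper": 0.0, "tx": 0, "ty": 0, "tz": 0, "ax": 0, "ay": 0, "az": 0.04},
  {"gripper": 0.0, "tx": 0, "ty": 0, "tz": 0, "ax": 0, "ay": 0, "az": 0.04},
])

```text
time: 23.3
eef_pos: [0.5149, -0.0258, 0.0935]
tcp_rot: [2.934, 1.121, 0.001]
ft_force: [1.1, 0.3, 5.1]
gripper_width: 0.012
```

```bash
python3 f.py
```

```text
23.3 [ 0.51491 -0.0258   0.09347] [1.14 0.33 5.14] [ 0.013 -0.191  0.191] cw angle 0.8411 0.011988570417237296
```

>>> play_rows([
  {"gripper": 0.0, "tx": 0, "ty": 0, "tz": 0, "ax": 0, "ay": 0, "az": 0.01},
  {"gripper": 0.0, "tx": 0, "ty": 0, "tz": 0, "ax": 0, "ay": 0, "az": 0.02},
  {"gripper": 0.0, "tx": 0, "ty": 0, "tz": 0, "ax": 0, "ay": 0, "az": 0.03},
  {"gripper": 0.0, "tx": 0, "ty": 0, "tz": 0, "ax": 0, "ay": 0, "az": 0.04},
  {"gripper": 0.0, "tx": 0, "ty": 0, "tz": 0, "ax": 0, "ay": 0, "az": 0.04},
  {"gripper": 0.0, "tx": 0, "ty": 0, "tz": 0, "ax": 0, "ay": 0, "az": 0.04},
  {"gripper": 0.0, "tx": 0, "ty": 0, "tz": 0, "ax": 0, "ay": 0, "az": 0.04},
  {"gripper": 0.0, "tx": 0, "ty": 0, "tz": 0, "ax": 0, "ay": 0, "az": 0.04},
  {"gripper": 0.0, "tx": 0, "ty": 0, "tz": 0, "ax": 0, "ay": 0, "az": 0.04},
  {"gripper": 0.0, "tx": 0, "ty": 0, "tz": 0, "ax": 0, "ay": 0, "az": 0.04},
])

```text
time: 24.55
eef_pos: [0.5148, -0.0258, 0.0933]
tcp_rot: [2.956, 1.062, 0.0]
ft_force: [1.4, 0.7, 5.4]
gripper_width: 0.0126
```

```bash
python3 f.py
```

```text
24.55 [ 0.51478 -0.02578  0.09334] [1.44 0.65 5.42] [-0.05  -0.335  0.309] cw angle 0.881 0.01262088203574171
```

Torque is rising steadily, so the bite began at about 0.78. The handle may be twisting slightly between the pads (opening up to 12.6 mm), so I'll firm up the grip and go a little on.

>>> play_rows([
  {"gripper": 0.0, "tx": 0, "ty": 0, "tz": 0, "ax": 0, "ay": 0, "az": 0.0},
  {"gripper": 0.0, "tx": 0, "ty": 0, "tz": 0, "ax": 0, "ay": 0, "az": 0.0},
  {"gripper": 0.0, "tx": 0, "ty": 0, "tz": 0, "ax": 0, "ay": 0, "az": 0.01},
  {"gripper": 0.0, "tx": 0, "ty": 0, "tz": 0, "ax": 0, "ay": 0, "az": 0.02},
  {"gripper": 0.0, "tx": 0, "ty": 0, "tz": 0, "ax": 0, "ay": 0, "az": 0.03},
  {"gripper": 0.0, "tx": 0, "ty": 0, "tz": 0, "ax": 0, "ay": 0, "az": 0.03},
  {"gripper": 0.0, "tx": 0, "ty": 0, "tz": 0, "ax": 0, "ay": 0, "az": 0.03},
  {"gripper": 0.0, "tx": 0, "ty": 0, "tz": 0, "ax": 0, "ay": 0, "az": 0.03},
  {"gripper": 0.0, "tx": 0, "ty": 0, "tz": 0, "ax": 0, "ay": 0, "az": 0.03},
  {"gripper": 0.0, "tx": 0, "ty": 0, "tz": 0, "ax": 0, "ay": 0, "az": 0.03},
], newtons=100)

```text
time: 25.8
eef_pos: [0.5148, -0.0258, 0.0934]
tcp_rot: [2.972, 1.018, 0.001]
ft_force: [0.4, -1.3, 6.2]
gripper_width: 0.0111
```

```bash
python3 f.py; python3 b.py w6.png .088
```

```text
25.8 [ 0.51479 -0.02578  0.09342] [ 0.36 -1.27  6.17] [-0.025 -0.192  0.263] cw angle 0.911 0.011090149351032755
25.8 [ 0.51479464 -0.02577949  0.09342031] [2.97196014e+00 1.01767017e+00 5.40964157e-04] 0.011090149351032755
b [  245   192   145   162 11514] [317.3 253. ] [ 0.5118 -0.0204  0.088 ]
b [ 546  267   50  104 2474] [573.  317.9] [0.6368 0.0302 0.088 ]
b [ 43 383  40  17 381] [ 61.4 391.2] [ 0.4522 -0.1733  0.088 ]
y [362 150  20  18 175] [371.2 158.6] [0.5025 0.0298 0.088 ]
y [312 190  11  17 178] [316.9 197.9] [0.4948 0.0012 0.088 ]
y [246 199  18  19 181] [254.3 208.1] [ 0.4753 -0.0201  0.088 ]
y [373 290  11  11  37] [378.  295.3] [ 0.5498 -0.0204  0.088 ]
```

>>> play_rows([
  {"gripper": 0.0, "tx": 0, "ty": 0, "tz": -0.0001, "ax": 0, "ay": 0, "az": 0.0},
  {"gripper": 0.0, "tx": 0, "ty": 0, "tz": -0.0002, "ax": 0, "ay": 0, "az": 0.0},
  {"gripper": 0.0, "tx": 0, "ty": 0, "tz": -0.0003, "ax": 0, "ay": 0, "az": 0},
  {"gripper": 0.0, "tx": 0, "ty": 0, "tz": -0.0004, "ax": 0, "ay": 0, "az": 0},
  {"gripper": 0.0, "tx": 0, "ty": 0, "tz": -0.0004, "ax": 0, "ay": 0, "az": 0},
  {"gripper": 0.0, "tx": 0, "ty": 0, "tz": -0.0004, "ax": 0, "ay": 0, "az": 0},
  {"gripper": 0.0, "tx": 0, "ty": 0, "tz": -0.0004, "ax": 0, "ay": 0, "az": 0},
  {"gripper": 0.0, "tx": 0, "ty": 0, "tz": -0.0004, "ax": 0, "ay": 0, "az": 0},
  {"gripper": 0.0, "tx": 0, "ty": 0, "tz": -0.0004, "ax": 0, "ay": 0, "az": 0},
  {"gripper": 0.0, "tx": 0, "ty": 0, "tz": -0.0004, "ax": 0, "ay": 0, "az": 0},
])

```text
time: 27.1
eef_pos: [0.5146, -0.0257, 0.0936]
tcp_rot: [-2.972, -1.018, 0.0]
ft_force: [5.0, -0.7, -4.2]
gripper_width: 0.0112
```

```bash
python3 f.py
```

```text
27.1 [ 0.51464 -0.02574  0.09356] [ 5.02 -0.7  -4.17] [-0.178 -0.975  0.216] cw angle 0.9108 0.011215880552972467
```

The cartridge is held, with -4 N beyond its weight. To gauge the squeeze, I'll compare averaged moments turning forward and back: the difference is 2·F·5.1 mm.

>>> play_rows([
  {"gripper": 0.0, "tx": 0, "ty": 0, "tz": 0.0001, "ax": 0, "ay": 0, "az": 0.0},
  {"gripper": 0.0, "tx": 0, "ty": 0, "tz": 0.0001, "ax": 0, "ay": 0, "az": 0.005},
  {"gripper": 0.0, "tx": 0, "ty": 0, "tz": 0.0001, "ax": 0, "ay": 0, "az": 0.01},
  {"gripper": 0.0, "tx": 0, "ty": 0, "tz": 0.0001, "ax": 0, "ay": 0, "az": 0.015},
  {"gripper": 0.0, "tx": 0, "ty": 0, "tz": 0.0001, "ax": 0, "ay": 0, "az": 0.02},
  {"gripper": 0.0, "tx": 0, "ty": 0, "tz": 0.0001, "ax": 0, "ay": 0, "az": 0.02},
  {"gripper": 0.0, "tx": 0, "ty": 0, "tz": 0.0001, "ax": 0, "ay": 0, "az": 0.02},
  {"gripper": 0.0, "tx": 0, "ty": 0, "tz": 0.0001, "ax": 0, "ay": 0, "az": 0.02},
  {"gripper": 0.0, "tx": 0, "ty": 0, "tz": 0.0001, "ax": 0, "ay": 0, "az": 0.02},
  {"gripper": 0.0, "tx": 0, "ty": 0, "tz": 0.0001, "ax": 0, "ay": 0, "az": 0.02},
])

```text
time: 28.35
eef_pos: [0.5146, -0.0257, 0.0935]
tcp_rot: [-2.982, -0.988, 0.0]
ft_force: [4.5, -2.0, -5.0]
gripper_width: 0.0112
```

```bash
sed -i 's/^    s=get_state(); F/    get_image("side"); s=get_state(); F/; s/range(3)/range(8)/; s/round(3),.cw/round(3),(np.std(Q,0)\/8**.5).round(3),"cw/; s/angle.,/angle",/' f.py; python3 f.py
```

```text
28.75 [ 0.51458 -0.02575  0.09352] [ 4.07 -1.59 -5.56] [-0.245 -0.816  0.419] [0.009 0.014 0.006] cw angle 0.9308 0.011315744642874626
```

>>> play_rows([
  {"gripper": 0.0, "tx": 0, "ty": 0, "tz": 0, "ax": 0, "ay": 0, "az": -0.01},
  {"gripper": 0.0, "tx": 0, "ty": 0, "tz": 0, "ax": 0, "ay": 0, "az": -0.02},
  {"gripper": 0.0, "tx": 0, "ty": 0, "tz": 0, "ax": 0, "ay": 0, "az": -0.03},
  {"gripper": 0.0, "tx": 0, "ty": 0, "tz": 0, "ax": 0, "ay": 0, "az": -0.04},
  {"gripper": 0.0, "tx": 0, "ty": 0, "tz": 0, "ax": 0, "ay": 0, "az": -0.04},
  {"gripper": 0.0, "tx": 0, "ty": 0, "tz": 0, "ax": 0, "ay": 0, "az": -0.04},
  {"gripper": 0.0, "tx": 0, "ty": 0, "tz": 0, "ax": 0, "ay": 0, "az": -0.04},
  {"gripper": 0.0, "tx": 0, "ty": 0, "tz": 0, "ax": 0, "ay": 0, "az": -0.04},
  {"gripper": 0.0, "tx": 0, "ty": 0, "tz": 0, "ax": 0, "ay": 0, "az": -0.04},
  {"gripper": 0.0, "tx": 0, "ty": 0, "tz": 0, "ax": 0, "ay": 0, "az": -0.04},
])

```text
time: 30.0
eef_pos: [0.5146, -0.0257, 0.0936]
tcp_rot: [-2.962, -1.048, 0.0]
ft_force: [0.9, -3.5, -4.6]
gripper_width: 0.0108
```

```bash
python3 f.py
```

```text
30.4 [ 0.5146  -0.02577  0.09357] [ 0.22 -2.12 -4.  ] [-0.434 -0.118 -0.157] [0.01  0.012 0.01 ] cw angle 0.8908 0.011096554206562085
```

>>> play_rows([
  {"gripper": 0.0, "tx": 0, "ty": 0, "tz": 0, "ax": 0, "ay": 0, "az": -0.005},
  {"gripper": 0.0, "tx": 0, "ty": 0, "tz": 0, "ax": 0, "ay": 0, "az": -0.01},
  {"gripper": 0.0, "tx": 0, "ty": 0, "tz": 0, "ax": 0, "ay": 0, "az": -0.015},
  {"gripper": 0.0, "tx": 0, "ty": 0, "tz": 0, "ax": 0, "ay": 0, "az": -0.02},
  {"gripper": 0.0, "tx": 0, "ty": 0, "tz": 0, "ax": 0, "ay": 0, "az": -0.02},
  {"gripper": 0.0, "tx": 0, "ty": 0, "tz": 0, "ax": 0, "ay": 0, "az": -0.02},
  {"gripper": 0.0, "tx": 0, "ty": 0, "tz": 0, "ax": 0, "ay": 0, "az": -0.02},
  {"gripper": 0.0, "tx": 0, "ty": 0, "tz": 0, "ax": 0, "ay": 0, "az": -0.02},
  {"gripper": 0.0, "tx": 0, "ty": 0, "tz": 0, "ax": 0, "ay": 0, "az": -0.02},
  {"gripper": 0.0, "tx": 0, "ty": 0, "tz": 0, "ax": 0, "ay": 0, "az": -0.02},
])

```text
time: 31.65
eef_pos: [0.5146, -0.0257, 0.0936]
tcp_rot: [-2.951, -1.077, 0.0]
ft_force: [0.8, -0.3, -2.9]
gripper_width: 0.0113
```

```bash
python3 f.py
```

```text
32.05 [ 0.51469 -0.02572  0.09363] [ 0.23 -0.32 -2.71] [-0.041 -0.088 -0.136] [0.012 0.009 0.01 ] cw angle 0.8708 0.011199370613716429
```

>>> play_rows([
  {"gripper": 0.0, "tx": 0, "ty": 0, "tz": 0, "ax": 0, "ay": 0, "az": 0.01},
  {"gripper": 0.0, "tx": 0, "ty": 0, "tz": 0, "ax": 0, "ay": 0, "az": 0.02},
  {"gripper": 0.0, "tx": 0, "ty": 0, "tz": 0, "ax": 0, "ay": 0, "az": 0.03},
  {"gripper": 0.0, "tx": 0, "ty": 0, "tz": 0, "ax": 0, "ay": 0, "az": 0.04},
  {"gripper": 0.0, "tx": 0, "ty": 0, "tz": 0, "ax": 0, "ay": 0, "az": 0.05},
  {"gripper": 0.0, "tx": 0, "ty": 0, "tz": 0, "ax": 0, "ay": 0, "az": 0.06},
  {"gripper": 0.0, "tx": 0, "ty": 0, "tz": 0, "ax": 0, "ay": 0, "az": 0.06},
  {"gripper": 0.0, "tx": 0, "ty": 0, "tz": 0, "ax": 0, "ay": 0, "az": 0.06},
  {"gripper": 0.0, "tx": 0, "ty": 0, "tz": 0, "ax": 0, "ay": 0, "az": 0.06},
  {"gripper": 0.0, "tx": 0, "ty": 0, "tz": 0, "ax": 0, "ay": 0, "az": 0.06},
])

```text
time: 33.3
eef_pos: [0.5146, -0.0257, 0.0935]
tcp_rot: [-2.982, -0.988, 0.0]
ft_force: [1.4, -0.1, -4.8]
gripper_width: 0.0114
```

```bash
python3 f.py
```

```text
33.7 [ 0.51464 -0.02573  0.09355] [ 1.16 -0.06 -5.26] [ 0.031 -0.298  0.376] [0.011 0.01  0.013] cw angle 0.9307 0.011097785080809412
```

Both sides agree: about 19 N at 0.93, with roughly 3 N of that from the hand's pull. I'll add 0.02 rad, ease off the hand, and let go.

>>> play_rows([
  {"gripper": 0.0, "tx": 0, "ty": 0, "tz": 0, "ax": 0, "ay": 0, "az": 0.01},
  {"gripper": 0.0, "tx": 0, "ty": 0, "tz": 0, "ax": 0, "ay": 0, "az": 0.02},
  {"gripper": 0.0, "tx": 0, "ty": 0, "tz": 0.0001, "ax": 0, "ay": 0, "az": 0.02},
  {"gripper": 0.0, "tx": 0, "ty": 0, "tz": 0.0001, "ax": 0, "ay": 0, "az": 0.01},
  {"gripper": 0.0, "tx": 0, "ty": 0, "tz": 0.0001, "ax": 0, "ay": 0, "az": 0.0},
  {"gripper": 0.0, "tx": 0, "ty": 0, "tz": 0.0001, "ax": 0, "ay": 0, "az": 0.0},
  {"gripper": 0.02, "tx": 0, "ty": 0, "tz": 0.0001, "ax": 0, "ay": 0, "az": 0.0},
  {"gripper": 0.03, "tx": 0, "ty": 0, "tz": 0.0001, "ax": 0, "ay": 0, "az": 0.0},
  {"gripper": 0.04, "tx": 0, "ty": 0, "tz": 0.0001, "ax": 0, "ay": 0, "az": 0.0},
  {"gripper": 0.04, "tx": 0, "ty": 0, "tz": 0.0001, "ax": 0, "ay": 0, "az": 0.0},
])

```text
time: 34.95
eef_pos: [0.5148, -0.0258, 0.0937]
tcp_rot: [2.982, 0.988, 0.001]
ft_force: [-0.4, -0.2, -0.8]
gripper_width: 0.0398
```

>>> play_rows([
  {"gripper": 0.05, "tx": 0, "ty": 0, "tz": -0.005, "ax": 0, "ay": 0, "az": 0.0},
  {"gripper": 0.05, "tx": 0, "ty": 0, "tz": -0.01, "ax": 0, "ay": 0, "az": 0.0},
  {"gripper": 0.05, "tx": 0, "ty": 0, "tz": -0.02, "ax": 0, "ay": 0, "az": 0.0},
  {"gripper": 0.05, "tx": 0, "ty": 0, "tz": -0.03, "ax": 0, "ay": 0, "az": 0.0},
  {"gripper": 0.05, "tx": 0, "ty": 0, "tz": -0.045, "ax": 0, "ay": 0, "az": 0.0},
  {"gripper": 0.05, "tx": 0, "ty": 0, "tz": -0.06, "ax": 0, "ay": 0, "az": 0.0},
  {"gripper": 0.05, "tx": 0, "ty": 0, "tz": -0.075, "ax": 0, "ay": 0, "az": 0.0},
  {"gripper": 0.05, "tx": 0, "ty": 0, "tz": -0.08, "ax": 0, "ay": 0, "az": 0.0},
  {"gripper": 0.05, "tx": 0, "ty": 0, "tz": -0.08, "ax": 0, "ay": 0, "az": 0.0},
  {"gripper": 0.05, "tx": 0, "ty": 0, "tz": -0.08, "ax": 0, "ay": 0, "az": 0.0},
])

```text
time: 36.2
eef_pos: [0.5144, -0.0257, 0.173]
tcp_rot: [-2.982, -0.988, 0.001]
ft_force: [-0.1, -0.3, -0.3]
gripper_width: 0.0499
```

```bash
python3 f.py; python3 b.py w7.png .0875
```

```text
36.6 [ 0.51461 -0.02573  0.1734 ] [-0.    0.06  0.06] [-0.005 -0.001 -0.019] [0.012 0.014 0.011] cw angle 0.9308 0.04985820145952889
36.6 [ 0.51460773 -0.0257306   0.17339645] [-2.98196884e+00 -9.88207170e-01  3.20352279e-04] 0.04985820145952889
b [ 268  158  100  105 7400] [317.2 206.1] [ 0.5144 -0.024   0.0875]
b [ 502  223   33   84 1469] [519.3 264. ] [0.6614 0.0289 0.0875]
b [110 316  26  23 226] [120.3 325.1] [ 0.4491 -0.1964  0.0875]
y [349 132  14  13  90] [355.6 138.2] [0.5064 0.029  0.0875]
y [314 156   8  11  78] [317.1 160.9] [0.4951 0.0017 0.0875]
y [268 165  12  13  90] [273.5 171. ] [ 0.4756 -0.0215  0.0875]
y [354 229  11  10  48] [359.2 233.1] [ 0.5508 -0.0225  0.0875]
```

View pics/w7.png

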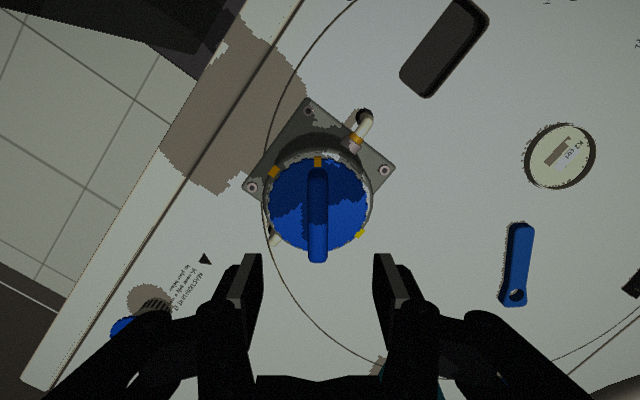

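The cartridge is in the pot with its handle free. The flange is centred at (317,206), its mark is at (317,161) and has not turned back, and the pot marks are at (274,171) and (359,233). Nothing else has moved. Handing in.

```bash
python3 -c "from plant import *; print(sign_off())"
```

```text
the job is handed in; nothing more can be done
None
```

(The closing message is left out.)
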